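# Load a deep-well plate into the cap-mat press and press the mat on

### The job

Without gripping or lifting anything, push the deep-well plate with your fingertips flat along the bed of the hand press, between its guide rails and under the raised platen, until it is fully home against the rear stop. Then push the palm knob down so that the platen presses firmly on the cap mat for about a second, and let the knob come all the way back up. Do not tip the plate or bump it into the raised platen, and leave everything else on the bench where it stands.

Things in the scene. Friction and masses are not known exactly. Their poses are not given: they have to be found in the camera images.
- press: Hand press for cap mats, fixed to the bench. Its bed, a bare aluminium slab on rubber feet, is 325 mm long (x) by 190 mm wide (y), its top 18 mm above the bench. Origin: on the bench under the plate's home position. Its x axis is the loading direction, from the open loading end of the bed (x = -247 mm) towards the rear stop (bed's end, x = +77 mm); z up.
- lead_in (a point): Point on the bed's top, on the centre line, at the mouth of the guide rails (press x = -82 mm); axes as the press. The two steel rails are 6 mm high and 8 mm thick. Inner faces: about 57 mm either side of the centre line here, tapering to 45.5 mm at press x = -56 mm, then straight to the rear stop.
- rear_stop (a point): Foot of the rear stop's face, on the bed's top and the centre line, at press x = +64 mm; axes as the press. The stop is a steel block 70 mm wide and 14 mm high.
- crosshead (a point): Centre of the top of the grey crosshead, 123 mm above the bench; axes as the press. The crosshead is 30 mm deep (x), 168 mm wide (y), 25 mm thick, on two round columns 16 mm thick (base collars 26 mm) at x = 0, 70 mm either side of the centre line. The knob stands on it.
- home (a point): Point on the bed's top (18 mm above the bench), in the middle of the plate's home position, straight below the knob; axes as the press. A plate against the rear stop has its origin here.
- platen: Aluminium platen with a black rubber pad below, 108 mm (x) by 80 mm (y) by 12 mm thick, hanging level under the crosshead on the knob's rod. Origin: centre of the pad's underside, 53 mm above the bed when raised (5 mm above the mat of a plate that stands under it). Axes as the press. It moves straight down with the knob, at most 12 mm.
- knob_top (a point): Centre of the flat top of the black palm knob, a disc 50 mm across and 16 mm thick, 173 mm above the bench when raised. A return spring brings knob and platen back up: 1.5 N starts it down, 3 N takes it down 5 mm, where the platen meets the mat of a plate below; from there all further push bears on the mat (10 to 15 N kept on the knob is a firm press).
- plate: White deep-well plate with a cap mat lying on it, about 0.3 kg with its samples, loose on the loading end of the bed, askew and off the centre line. Foot flange 127.8 mm (its x) by 85.5 mm (its y), 10 mm high; above that the body is 124 by 81.5 mm; 48 mm high to the top of the mat. Origin: centre of its underside. Its long x axis points roughly along the loading direction.
- yellow_rack: Yellow microtube rack, 220 x 73 x 28 mm, tubes standing 19 mm above it. Origin: centre of underside; x along its length. To be left alone, as are all things below.
- green_rack: Green microtube rack of the same size and make (220 x 73 x 28 mm, tubes 19 mm above it). Origin: centre of underside; x along its length.
- tip_box: Purple pipette tip box with a pale lid, 122 x 84 x 72 mm. Origin: centre of underside.
- conical_tube: Free-standing 50 ml tube with blue screw cap, 34 mm across, 107 mm high. Origin: centre of underside.
- reagent_bottle: White round reagent bottle, 60 mm across, 125 mm high. Origin: centre of underside.
- petri_dishes: Stack of three petri dishes, 91 mm across, 44 mm high. Origin: centre of underside.
- seal_roller: Hand roller for sealing film, 150 mm long, 62 mm wide, 26 mm high, lying flat. Origin: middle of its length on the bench; x towards the roller.
There are look-alikes about, which are no part of the job. Leave any red look-alike of the plate alone.

How it is judged:
On the way, in this order (a step that is already met when the one before it is completed fails the run):
1. the plate stands fully home against the rear stop, between the rails, with the platen still raised (x of plate in the frame of home between -0.004 and 0.004 m and y of plate in the frame of home between -0.006 and 0.006 m and angle between the x axis of plate and the x axis of home, either way round below 0.07 rad and z of knob_top in the frame of home above 0.153 m), for 0.2 s.
2. the platen is pressed firmly on the cap mat of the plate at home (x of plate in the frame of home between -0.004 and 0.004 m and y of plate in the frame of home between -0.006 and 0.006 m and angle between the x axis of plate and the x axis of home, either way round below 0.07 rad and contact force between platen and plate above 3 N), for 0.4 s.
At the end, for the whole second after the job is handed in: The plate is at rest and level, within 4 mm of the rear stop, within 6 mm of the centre line and 4 degrees of square; the mat has been pressed with more than 3 N for 0.4 s; the knob is back up within 2 mm (all of step 1 and angle between plate's own z axis and vertical below 0.05 rad and linear speed of plate below 0.01 m/s); the robot touches nothing.
It fails at once if the plate was lifted more than 6 mm off the bed or fell off it (z of plate in the frame of home above 0.006 m or z of plate in the frame of home below -0.004 m).
It fails at once if the plate was tipped (angle between plate's own z axis and vertical above 0.08 rad).
It fails at once if the plate was bumped into the raised platen (contact force between platen and plate above 2 N and z of knob_top in the frame of home above 0.152 m).
It fails at once if something else on the bench was moved more than 20 mm or knocked over (distance of any of yellow_rack, green_rack, tip_box, conical_tube, reagent_bottle, petri_dishes, seal_roller from where it was at the start of the episode above 0.02 m or angle between any of yellow_rack, green_rack, tip_box, conical_tube, reagent_bottle, petri_dishes, seal_roller's own z axis and vertical above 0.3 rad).
It also fails if it takes over 61 s, if anything falls off the work surface, if the arm or the gripper's body presses on something with over 40 N, if the wrist force passes 120 N, or if a joint passes its speed limit or range.

### The arm

A 6-joint arm with a two-finger parallel gripper is mounted at the origin on the work surface. World frame = base frame: x ahead of the robot, y to its left, z up, the work surface at z = 0. Lengths are in m, angles in rad, forces in N, time in s.
With the tool pointing down it reaches from about 0.325 to 0.875 m from the base axis. Payload 4.4 kg.
Tool frame: the origin (TCP) lies between the finger pads; the fingertips stand 19 mm ahead of it and the grasp point (between the pads) is the TCP; z points along the fingers, y is the line along which they close (so a half turn about z gives the same grasp; the last joint's range is limited). The gripper opens to 85 mm and grips with 20 to 120 N. Pads are 22 mm wide; open, the fingers measure 114 mm over their backs; the gripper's body (76 mm by 85 mm) begins 54 mm behind the grasp point. The pads swing forward as they close: fully open they stand 13 mm farther back than shut.
Start: joints at [-1.29, 0.207, 1.542, -0, 1.393, -0.15], TCP at [0.241, -0.522, 0.25] pointing down, gripper open.
Joint ranges: [-2.73, 2.73], [-0.86, 2.22], [0.23, 2.46], [-1.11, 4.25], [0.08, 2.63], [-2.82, 2.82]. Speed limits (rad/s): [2.79, 2.79, 3.14, 3.14, 3.14, 3.14].

### API

Orientations are given as a rotation vector (axis times angle).
In Python, from rig import arm gives the robot as it stands. The module is installed in compiled form; this text tells all that it offers.
- The arm moves only by the shell command python3 -m handwheel 'ROWS'. ROWS is JSON, a list of rows, each an object of numbers: "fingers": the gripper's target within -1 to 1 (fully open at 1, half-way at 0, shut at -1); "dx", "dy", "dz": the shift along the tool's x, y, z in cm; "spin": the turn about the tool's z in rad. In form: [{"fingers": .., "dx": .., "dy": .., "dz": .., "spin": ..}, ...]. A call has 1 to 12 rows; each row shifts and turns the commanded pose from where the row before left it, along the tool's axes as they then stand; what a row does not reach is not made up. A row lasts 1/12 s, in which the tool goes at most 41.7 mm and 7.16 degrees, less where a joint would pass 70% of its speed; a pose out of reach is approached as far as the arm can. A call with a gripper value outside its range is refused whole. The fingers move at their own pace and stop on an object; the grip force is fixed at half the most. Time passes only in rows, so rows that do not move let the fingers close. It gives the time, the measured TCP pose, the force, the opening and the grip force at its end, in the units of the state.
- arm.get_state(): the state, without advancing time (a new reading comes with each control period).
- arm.grab_frame(name): name is "scene" or "side" or "wrist"; returns (picture, depth): 480x640x3 uint8, red, green, blue; 480x640 float32, m along the optical axis (not along the pixel's ray), 0 where there is no reading.
- arm.camera_params(name): a dict with "camera_matrix" (3x3 intrinsics, pixels), "rvec" (rotation vector, rad) and "tvec" (3), from world to camera coordinates, as OpenCV has them; the wrist camera has in their place "T_tool_cam" (4x4, takes a point from camera to tool coordinates, whose origin is the TCP and whose axes are the flange's). Camera axes: x right, y down, z forward; pixel columns grow to the right and rows downward; lengths in m; the calibration is good to about 2 mm. A picture is of the moment at which its call begins: read the wrist's pose just before it. camera_params takes no time and is no camera call.
- arm.close_job(): hands the job in; it is judged then, once.
The state is a dict: "time": time; "qpos": joint angles; "joint_vel": joint speeds; "joint_torque": joint torques, N m; "tool_pos": TCP position; "ee_rot": TCP orientation; "ft_force": force on the tool from outside, world axes, zero at the start; "moment": the same for the moment, N m; "opening": opening from 0.0 (shut) to 1.0 (fully open); "grasp_force": force on a finger pad.
Only numpy, scipy, OpenCV 4.12 (cv2) and the standard library are available. Lean on these libraries where they do the work, as an engineer would, in place of code of your own. Each camera call takes 0.05 s, during which the arm holds its last target. There are 200 camera calls.

## Working session

There is one attempt and no reset: what is moved stays moved. The work goes in short steps, Python scripts to look and compute and a shell command to move; the robot and the scene stay as the last step left them, time stands still between calls to the robot, and variables do not carry over. Pictures are saved under pics/ and viewed, at most 10 in all, crops included, and the job is handed in when it is done.

```bash
mkdir -p pics; cat > h.py <<'E'
import numpy as np, cv2
from rig import arm
from scipy.spatial.transform import Rotation as R
def cam(name, st=None):
    p=arm.camera_params(name); K=np.array(p["camera_matrix"])
    if "rvec" in p:
        Rm=R.from_rotvec(np.array(p["rvec"]).ravel()).as_matrix(); t=np.array(p["tvec"]).ravel()
        return K,Rm.T,-Rm.T@t
    T=np.eye(4);T[:3,:3]=R.from_rotvec(st["ee_rot"]).as_matrix();T[:3,3]=st["tool_pos"]
    M=T@np.array(p["T_tool_cam"]); return K,M[:3,:3],M[:3,3]
def grab(name):
    st=arm.get_state(); im,d=arm.grab_frame(name); return im,d,cam(name,st)
def onplane(uv,c,z):
    K,Rm,o=c; uv=np.atleast_2d(np.asarray(uv,float)); r=np.c_[uv,np.ones(len(uv))]@np.linalg.inv(K).T@Rm.T
    return o+r*((z-o[2])/r[:,2])[:,None]
def cloud(d,c):
    K,Rm,o=c; v,u=np.mgrid[:480,:640]; r=np.stack([u,v,np.ones_like(u)],-1)@np.linalg.inv(K).T
    return (r*d[...,None])@Rm.T+o
def save(n,im): cv2.imwrite("pics/"+n,im[...,::-1])
E
python3 - <<'E'
from h import *
for n in("scene","side"):
    im,d,c=grab(n); save(n+"0.png",im); np.savez(n+"0.npz",im=im,d=d); print(n,c[2],c[1][:,2])
s=arm.get_state();print(s)
E
```

```text
scene [ 1.49701267 -0.03518306  1.0294897 ] [-0.70837274  0.02895232 -0.70524452]
side [0.2114466  0.82058472 0.90084972] [ 0.30882451 -0.69927741 -0.64470033]
{'time': 0.1, 'qpos': array([-1.28951756e+00,  2.07372155e-01,  1.54283182e+00,  1.20136907e-05,
        1.39350287e+00, -1.50449249e-01]), 'joint_vel': array([ 1.51294889e-05, -6.18811803e-04, -2.38904486e-03,  1.91490335e-03,
       -1.42205131e-03, -7.47651345e-04]), 'joint_torque': array([ 3.11872725e-05, -3.84091866e+01, -2.92549539e+01, -2.81090561e-04,
        4.85595650e-03, -4.07120609e-06]), 'tool_pos': array([ 0.24043961, -0.52159679,  0.24921079]), 'ee_rot': array([-3.06662086e+00, -6.72447028e-01,  1.98419574e-04]), 'ft_force': array([-0.20677504, -0.06080456, -0.12753126]), 'moment': array([0.01337274, 0.00727314, 0.01779366]), 'grasp_force': 0.0, 'opening': 1.0008344455427562}
```

View pics/scene0.png

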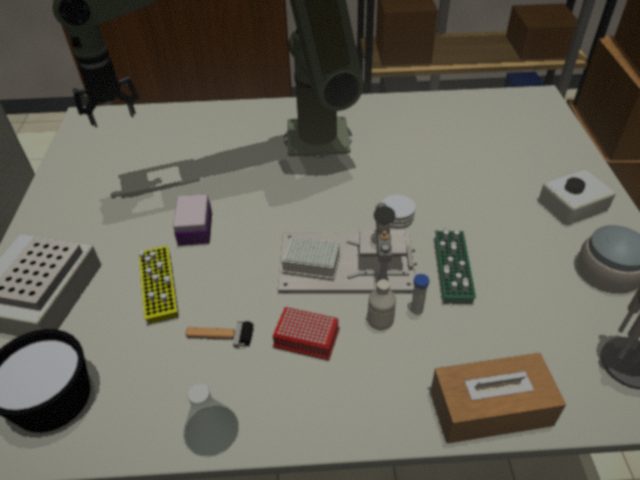

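View pics/side0.png

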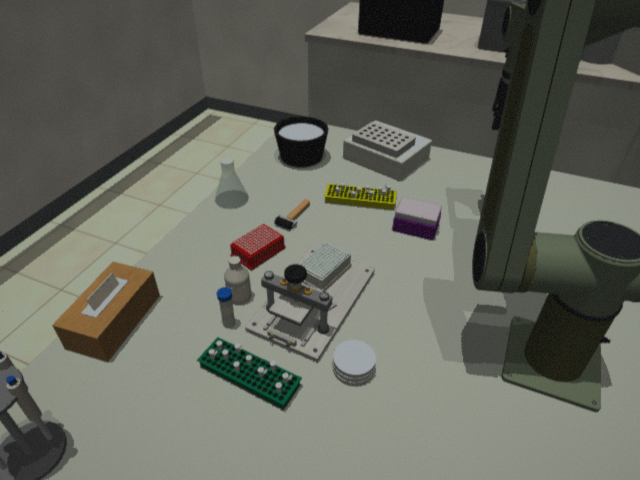

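The scene view shows the press at about (345,262), with the plate at (311,255) and the knob at (384,214). Loading runs along roughly +y. The side view agrees: plate at (325,262), knob at (295,274). Next I'll measure from depth.

```bash
python3 - <<'E'
from h import *
for n,seed,kn in(("scene",(311,255),(384,214)),("side",(325,262),(295,274))):
    f=np.load(n+"0.npz");d=f["d"];im=f["im"];c=cam(n);P=cloud(d,c)
    print(n,"plate seed",P[seed[1],seed[0]],"knob",P[kn[1],kn[0]], "knob ray",onplane(kn,c,.173))
    k=P[kn[1],kn[0]]
    near=(np.hypot(P[...,0]-k[0],P[...,1]-k[1])<.35)&(d>0)
    def comp(lo,hi,seed=None,name=""):
        m=(near&(P[...,2]>lo)&(P[...,2]<hi)).astype(np.uint8)
        nl,l,s,_=cv2.connectedComponentsWithStats(m)
        i=l[seed[1],seed[0]] if seed else 1+np.argmax(s[1:,4])
        q=P[l==i][:,:2].astype(np.float32); r=cv2.minAreaRect(q*1000); print(name,len(q),q.mean(0),r)
    comp(.060,.072,seed,"mat"); comp(.012,.024,None,"bed"); comp(.165,.18,kn,"knob");comp(.115,.130,None,"xhead")
E
```

```text
scene plate seed [ 0.57659411 -0.03811816  0.06318186] knob [0.56474688 0.13114391 0.17214075] knob ray [[0.56568122 0.13097722 0.173     ]]
mat 1299 [ 0.56987464 -0.0393168 ] ((567.8294677734375, -40.00843048095703), (124.45227813720703, 84.08070373535156), 76.05169677734375)
bed 3193 [0.57461315 0.01582176] ((552.5478515625, 7.274345397949219), (245.8160858154297, 196.75155639648438), 86.09281158447266)
knob 287 [0.5650968  0.13102798] ((562.8804931640625, 131.25662231445312), (47.978546142578125, 48.58902359008789), 53.26427459716797)
xhead 311 [0.60432446 0.12693283] ((592.2659912109375, 129.2264862060547), (30.2390193939209, 112.479736328125), 86.138671875)
side plate seed [ 0.55481751 -0.02831874  0.06702242] knob [0.55429377 0.14163217 0.17412439] knob ray [[0.55482422 0.14058169 0.173     ]]
mat 1020 [ 0.56007725 -0.03408454] ((562.4505004882812, -35.54020690917969), (124.94979858398438, 82.05859375), 75.73419952392578)
bed 3605 [0.52074903 0.09259102] ((552.2323608398438, 48.23180389404297), (327.66632080078125, 191.31016540527344), 85.77350616455078)
knob 328 [0.556866  0.1364525] ((557.6829833984375, 134.5968017578125), (46.929351806640625, 48.985042572021484), 58.96290588378906)
xhead 656 [0.5532752  0.13943113] ((557.978515625, 132.53207397460938), (34.244873046875, 168.09620666503906), 86.2408676147461)
```

```bash
cat >> h.py <<'E'
HOME=np.array([.5585,.1335]);YAW=np.deg2rad(86.0)
def p2w(x,y):  # press frame -> world xy (m)
    c,s=np.cos(YAW),np.sin(YAW); return HOME+[c*x-s*y,s*x+c*y]
def w2p(w):
    c,s=np.cos(YAW),np.sin(YAW); d=np.asarray(w)[...,:2]-HOME; return np.stack([c*d[...,0]+s*d[...,1],-s*d[...,0]+c*d[...,1]],-1)
def plan(px,py,z,yawdeg):
    """tool x axis heading yawdeg relative to press x: print spin, then dx,dy,dz (cm) after the spin"""
    st=arm.get_state(); M=R.from_rotvec(st["ee_rot"]).as_matrix()
    cur=np.arctan2(M[1,0],M[0,0]); tgt=YAW+np.deg2rad(yawdeg); sp=-((tgt-cur+np.pi)%(2*np.pi)-np.pi)
    M2=M@R.from_rotvec([0,0,sp]).as_matrix(); d=np.r_[p2w(px,py),z]-st["tool_pos"]
    print("t",round(st["time"],2),"cur press",(w2p(st["tool_pos"])*1000).round(1),"z",(st["tool_pos"][2]*1000).round(1),"yaw rel",np.rad2deg(cur-YAW).round(2),"F",np.round(st["ft_force"],1),"open",round(st["opening"],2))
    print("spin",round(sp,4),"then d cm",(M2.T@d*100).round(2),"M z",M[:,2].round(4))
E
python3 - <<'E'
from h import *
print(np.round(arm.camera_params("wrist")["T_tool_cam"],3))
f=np.load("scene0.npz");P=cloud(f["d"],cam("scene"))
for n,(u,v) in dict(bottle=(383,288),bottlebody=(382,305),tube=(421,282),petri=(398,203),tipbox=(192,213),red=(307,322),crossL=(384,240)).items(): print(n,P[v,u].round(3),(w2p(P[v,u])*1000).round(0))
print("plate",w2p([.565,-.038])*1000)
plan(-.165,-.110,.16,90); plan(-.165,-.110,.16,-90)
print(arm.get_state()["qpos"])
E
```

```text
[[ 0.001 -0.948 -0.319  0.081]
 [ 1.     0.     0.    -0.001]
 [-0.    -0.319  0.948 -0.124]
 [ 0.     0.     0.     1.   ]]
bottle [0.741 0.109 0.125] [ -12. -184.]
bottlebody [0.756 0.107 0.087] [ -13. -199.]
tube [0.712 0.196 0.103] [  73. -149.]
petri [0.383 0.199 0.042] [ 53. 180.]
tipbox [ 0.412 -0.336  0.069] [-479.  113.]
red [ 0.759 -0.054  0.046] [-173. -213.]
crossL [0.598 0.13  0.122] [ -1. -39.]
plate [-170.62881754  -18.44740157]
t 0.1 cur press [-675.7  271.6] z 249.2 yaw rel -61.26 F [-0.2 -0.1 -0.1] open 1.0
spin -2.6401 then d cm [-38.17  51.05   9.  ] M z [-6.e-04  2.e-03 -1.e+00]
t 0.1 cur press [-675.7  271.6] z 249.2 yaw rel -61.26 F [-0.2 -0.1 -0.1] open 1.0
spin 0.5015 then d cm [ 38.17 -51.05   9.  ] M z [-6.e-04  2.e-03 -1.e+00]
[-1.28951756e+00  2.07372155e-01  1.54283182e+00  1.20136907e-05
  1.39350287e+00 -1.50449249e-01]
```

```bash
python3 -m handwheel '[{"fingers":0,"spin":0.125},{"fingers":0,"spin":0.125},{"fingers":0,"spin":0.125},{"fingers":0,"spin":0.126},{"fingers":0,"dx":2.4,"dy":-3.2},{"fingers":0,"dx":2.4,"dy":-3.2},{"fingers":0,"dx":2.4,"dy":-3.2},{"fingers":0,"dx":2.4,"dy":-3.2},{"fingers":0,"dx":2.4,"dy":-3.2},{"fingers":0,"dx":2.4,"dy":-3.2},{"fingers":0,"dx":2.4,"dy":-3.2},{"fingers":0,"dx":2.4,"dy":-3.2}]'
python3 -m handwheel '[{"fingers":0,"dx":2.4,"dy":-3.2},{"fingers":0,"dx":2.4,"dy":-3.2},{"fingers":0,"dx":2.4,"dy":-3.2},{"fingers":0,"dx":2.4,"dy":-3.2},{"fingers":0,"dx":2.4,"dy":-3.2},{"fingers":0,"dx":2.4,"dy":-3.2},{"fingers":0,"dx":2.4,"dy":-3.2},{"fingers":0,"dz":2.5},{"fingers":0,"dz":2.5}]'
python3 - <<'E'
from h import *
plan(-.165,-.110,.2,-90)
im,d,c=grab("wrist");save("w1.png",im);np.savez("w1.npz",im=im,d=d)
P=cloud(d,c)
for lo,hi,n in((.060,.072,"mat"),(.014,.022,"bed")):
    m=((d>0)&(P[...,2]>lo)&(P[...,2]<hi)).astype(np.uint8);nl,l,s,_=cv2.connectedComponentsWithStats(m);i=1+np.argmax(s[1:,4])
    q=P[l==i][:,:2];r=cv2.minAreaRect((w2p(q)*1000).astype(np.float32));print(n,s[i],r)
E
```

```text
t 0.1 cur press [-675.7  271.6] z 249.2 yaw rel -61.26 F [-0.2 -0.1 -0.1] open 1.0
spin 0.5015 then d cm [ 38.16 -51.06   5.  ] M z [-6.e-04  2.e-03 -1.e+00]
mat [180   0  31  11 185] ((-523.483154296875, 181.1714630126953), (20.212299346923828, 6.063261032104492), 30.393199920654297)
bed [601   0  39  46 376] ((-813.2941284179688, 23.918935775756836), (2.511725902557373, 50.33565139770508), 79.40203857421875)invalid input
invalid input
```

View pics/w1.png

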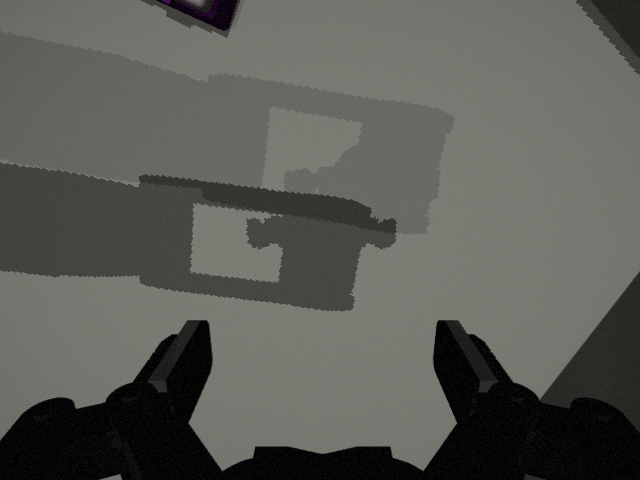

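The moves were refused, so the arm hasn't moved: the picture shows only bench, arm shadow and the two open fingers (tips at about (200,320) and (445,320)). The rows probably need all five keys.

```bash
python3 -m handwheel '[{"fingers":0,"dx":0,"dy":0,"dz":0,"spin":0.125},{"fingers":0,"dx":0,"dy":0,"dz":0,"spin":0.125},{"fingers":0,"dx":0,"dy":0,"dz":0,"spin":0.125},{"fingers":0,"dx":0,"dy":0,"dz":0,"spin":0.126},{"fingers":0,"dx":2.4,"dy":-3.2,"dz":0,"spin":0},{"fingers":0,"dx":2.4,"dy":-3.2,"dz":0,"spin":0},{"fingers":0,"dx":2.4,"dy":-3.2,"dz":0,"spin":0},{"fingers":0,"dx":2.4,"dy":-3.2,"dz":0,"spin":0},{"fingers":0,"dx":2.4,"dy":-3.2,"dz":0,"spin":0},{"fingers":0,"dx":2.4,"dy":-3.2,"dz":0,"spin":0},{"fingers":0,"dx":2.4,"dy":-3.2,"dz":0,"spin":0},{"fingers":0,"dx":2.4,"dy":-3.2,"dz":0,"spin":0}]' && python3 -m handwheel '[{"fingers":0,"dx":2.4,"dy":-3.2,"dz":0,"spin":0},{"fingers":0,"dx":2.4,"dy":-3.2,"dz":0,"spin":0},{"fingers":0,"dx":2.4,"dy":-3.2,"dz":0,"spin":0},{"fingers":0,"dx":2.4,"dy":-3.2,"dz":0,"spin":0},{"fingers":0,"dx":2.4,"dy":-3.2,"dz":0,"spin":0},{"fingers":0,"dx":2.4,"dy":-3.2,"dz":0,"spin":0},{"fingers":0,"dx":2.4,"dy":-3.2,"dz":0,"spin":0},{"fingers":0,"dx":0,"dy":0,"dz":2.5,"spin":0},{"fingers":0,"dx":0,"dy":0,"dz":2.5,"spin":0}]'
cat > look.py <<'E'
from h import *
import sys
plan(-.165,-.110,.2,-90)
im,d,c=grab("wrist");save(sys.argv[1]+".png",im);np.savez(sys.argv[1]+".npz",im=im,d=d)
P=cloud(d,c)
for lo,hi,n in((.060,.072,"mat"),(.014,.022,"bed")):
    m=((d>0)&(P[...,2]>lo)&(P[...,2]<hi)).astype(np.uint8);nl,l,s,_=cv2.connectedComponentsWithStats(m);i=1+np.argmax(s[1:,4])
    q=P[l==i][:,:2];r=cv2.minAreaRect((w2p(q)*1000).astype(np.float32));print(n,s[i],r)
E
python3 look.py w2
```

```text
time: 1.15
tool_pos: [0.4504, -0.2781, 0.2501]
ee_rot: [-3.14, 0.107, 0.0]
ft_force: [1.4, -0.2, 0.4]
opening: 0.5
grasp_force: 0.0
time: 1.9
tool_pos: [0.6353, -0.0656, 0.2015]
ee_rot: [3.139, -0.1, 0.008]
ft_force: [0.3, -1.0, -1.6]
opening: 0.501
grasp_force: 0.0
t 1.9 cur press [-193.3  -90.5] z 201.5 yaw rel -89.66 F [ 0.3 -1.  -1.6] open 0.5
spin 0.0059 then d cm [ 1.95 -2.83  0.16] M z [ 0.0051 -0.0011 -1.    ]
mat [  209   264   177   120 12800] ((-172.0480499267578, -16.85629653930664), (82.17719268798828, 124.32672882080078), 79.7492904663086)
bed [    0   211   392   163 27914] ((-86.93827819824219, -20.11371612548828), (324.34930419921875, 150.78900146484375), 0.044853340834379196)
```

View pics/w2.png

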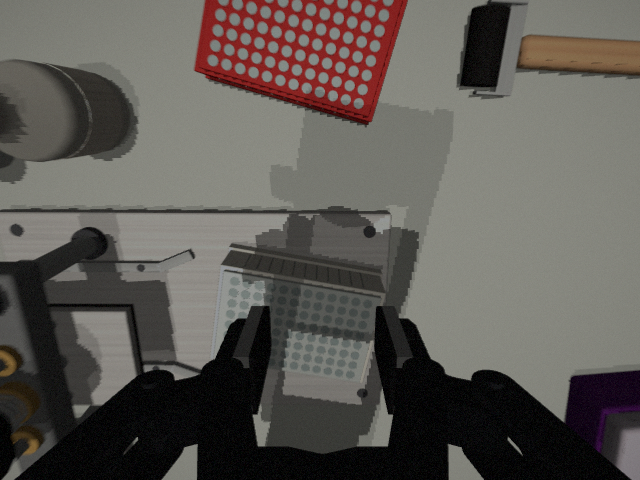

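The wrist view shows the plate at about (300,325), turned roughly 10°, with the press to the left, bottle at (60,110) and red look-alike at (300,50). The bed measures within 2 mm of my press frame. The plate is at press (-172,-17) mm, yaw -10°. I'll first push it square and central from its -y side with both half-open fingers.

```bash
python3 -m handwheel '[{"fingers":0,"dx":0.95,"dy":-2.1,"dz":0,"spin":0.006},{"fingers":0,"dx":0,"dy":0,"dz":4,"spin":0},{"fingers":0,"dx":0,"dy":0,"dz":4,"spin":0},{"fingers":0,"dx":0,"dy":0,"dz":4,"spin":0},{"fingers":0,"dx":0,"dy":0,"dz":2,"spin":0},{"fingers":0,"dx":0,"dy":0,"dz":1,"spin":0},{"fingers":0,"dx":0,"dy":0,"dz":1,"spin":0},{"fingers":0,"dx":0,"dy":0,"dz":0,"spin":0}]'
python3 - <<'E'
from h import *
plan(-.172,-.0535,.041,-90)
E
```

```text
time: 2.62
tool_pos: [0.6428, -0.0477, 0.0392]
ee_rot: [-3.139, 0.117, 0.003]
ft_force: [-0.6, 1.0, 0.3]
opening: 0.498
grasp_force: 0.0
t 2.62 cur press [-174.9  -96.7] z 39.2 yaw rel -90.28 F [-0.6  1.   0.3] open 0.5
spin -0.0048 then d cm [-4.32 -0.29 -0.18] M z [-2.e-03  4.e-04 -1.e+00]
```

```bash
python3 -m handwheel '[{"fingers":0,"dx":-0.6,"dy":-0.2,"dz":-0.2,"spin":-0.005},{"fingers":0,"dx":-0.5,"dy":0,"dz":0,"spin":0},{"fingers":0,"dx":-0.4,"dy":0,"dz":0,"spin":0},{"fingers":0,"dx":-0.3,"dy":0,"dz":0,"spin":0},{"fingers":0,"dx":-0.3,"dy":0,"dz":0,"spin":0},{"fingers":0,"dx":-0.3,"dy":0,"dz":0,"spin":0},{"fingers":0,"dx":-0.3,"dy":0,"dz":0,"spin":0},{"fingers":0,"dx":-0.3,"dy":0,"dz":0,"spin":0},{"fingers":0,"dx":-0.3,"dy":0,"dz":0,"spin":0},{"fingers":0,"dx":-0.3,"dy":0,"dz":0,"spin":0},{"fingers":0,"dx":0,"dy":0,"dz":0,"spin":0}]'
python3 look.py w3
```

```text
time: 3.53
tool_pos: [0.608, -0.0431, 0.043]
ee_rot: [3.14, -0.109, 0.002]
ft_force: [2.1, -0.5, 2.5]
opening: 0.495
grasp_force: 1.8
t 3.53 cur press [-172.7  -61.7] z 43.0 yaw rel -89.97 F [ 2.1 -0.5  2.5] open 0.49
spin 0.0005 then d cm [  4.85  -0.77 -15.7 ] M z [ 1.6e-03 -1.0e-04 -1.0e+00]
mat [ 201  349  191  105 5576] ((-161.4151611328125, -48.42429733276367), (28.347204208374023, 66.12987518310547), 58.02977752685547)
bed [    0   234   512   246 64062] ((-121.58287811279297, -57.09587097167969), (263.4320373535156, 116.15150451660156), 15.651169776916504)
```

View pics/w3.png

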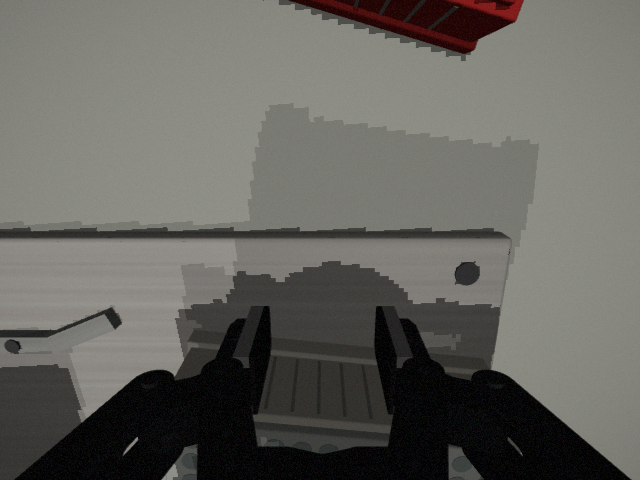

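The fingers are touching the plate's long side (about row 350). It is nearly parallel to the bed edge, with perhaps 3° still to go, so I'll keep pushing.

```bash
python3 -m handwheel '[{"fingers":0,"dx":-0.2,"dy":0,"dz":0,"spin":0},{"fingers":0,"dx":-0.2,"dy":0,"dz":0,"spin":0},{"fingers":0,"dx":-0.2,"dy":0,"dz":0,"spin":0},{"fingers":0,"dx":-0.2,"dy":0,"dz":0,"spin":0},{"fingers":0,"dx":0,"dy":0,"dz":0,"spin":0}]'
cat > plate.py <<'E'
from h import *
import sys
plan(-.172,-.0535,.041,-90)
for n in("scene","side"):
    im,d,c=grab(n);np.savez(sys.argv[1]+n+".npz",im=im,d=d);P=cloud(d,c);Q=w2p(P)
    m=((d>0)&(P[...,2]>.056)&(P[...,2]<.073)&(abs(Q[...,1])<.075)&(Q[...,0]>-.27)&(Q[...,0]<.08)).astype(np.uint8)
    nl,l,s,_=cv2.connectedComponentsWithStats(m)
    for i in np.argsort(-s[1:,4])[:2]+1:
        r=cv2.minAreaRect((Q[l==i]*1000).astype(np.float32));print(n,s[i,4],np.round(r[0],1),np.round(r[1],1),round(r[2],2))
E
python3 plate.py a
```

```text
time: 4.0
tool_pos: [0.6001, -0.0426, 0.0428]
ee_rot: [3.14, -0.109, 0.002]
ft_force: [4.4, 1.0, 4.7]
opening: 0.504
grasp_force: 3.1
t 4.0 cur press [-172.7  -53.8] z 42.8 yaw rel -89.97 F [4.4 1.  4.7] open 0.5
spin 0.0005 then d cm [-0.03 -0.07  0.18] M z [ 1.4e-03 -1.0e-04 -1.0e+00]
scene 69 [-174.2  -38.4] [11.1 33.4] 83.58
scene 47 [-125.1   24.1] [24.5 22.2] 2.7
side 1179 [-174.4   -4. ] [102.8 126.7] 89.12
side 37 [  4.9 -66.8] [ 7.6 14.8] 28.75
```

```bash
python3 -m handwheel '[{"fingers":0,"dx":0.5,"dy":0,"dz":0,"spin":0},{"fingers":0,"dx":1.5,"dy":0,"dz":0,"spin":0},{"fingers":0,"dx":2,"dy":0,"dz":0,"spin":0},{"fingers":0,"dx":0,"dy":0,"dz":-4,"spin":0},{"fingers":0,"dx":0,"dy":0,"dz":-4,"spin":0},{"fingers":0,"dx":0,"dy":0,"dz":-4,"spin":0},{"fingers":0,"dx":0,"dy":0,"dz":-3,"spin":0},{"fingers":0,"dx":0,"dy":0,"dz":0,"spin":0},{"fingers":0,"dx":0,"dy":0,"dz":0,"spin":0}]'
python3 look.py w4; python3 plate.py b
```

```text
time: 4.85
tool_pos: [0.6393, -0.0456, 0.1933]
ee_rot: [3.139, -0.108, -0.001]
ft_force: [-0.9, 0.4, 0.3]
opening: 0.498
grasp_force: 0.0
t 4.85 cur press [-173.1  -93.1] z 193.3 yaw rel -89.95 F [-0.9  0.4  0.3] open 0.5
spin 0.0009 then d cm [ 1.69 -0.8  -0.67] M z [-4.e-04 -1.e-03 -1.e+00]
mat [  248   302   138   102 10269] ((-170.2403564453125, 0.45665740966796875), (80.6197280883789, 108.75939178466797), 86.28131103515625)
bed [   10   217   409   157 31927] ((-86.61981201171875, -23.92620849609375), (325.32098388671875, 143.21047973632812), 0.1067715659737587)
t 4.9 cur press [-172.8  -91.6] z 190.9 yaw rel -89.95 F [-0.1  1.1 -1.6] open 0.5
spin 0.0008 then d cm [-3.75 -0.09 15.  ] M z [-0.0045  0.     -1.    ]
scene 1231 [-176.9   -2.4] [ 86.1 124.3] 86.15
scene 7 [-46.3 -40.5] [11.5  2.1] 2.96
side 1134 [-174.5    2.4] [ 82.8 126.8] 86.44
side 37 [  2.6 -67.4] [ 8.8 13.4] 61.36
```

View pics/w4.png

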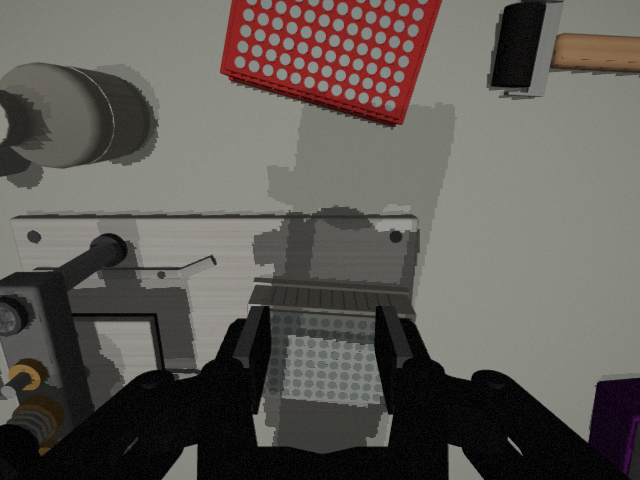

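The plate is now central and about 3.7° from square, which the rails can finish. Before the rear push I'll check how far the finger linkages bulge (closed, half and open), since they must clear the platen edge.

```bash
python3 -m handwheel '[{"fingers":-1,"dx":-2.1,"dy":3.1,"dz":0,"spin":0},{"fingers":-1,"dx":-2.1,"dy":3.1,"dz":0,"spin":0},{"fingers":-1,"dx":-2.1,"dy":3.1,"dz":0,"spin":0},{"fingers":-1,"dx":-2.1,"dy":3.1,"dz":0,"spin":0},{"fingers":-1,"dx":0,"dy":0,"dz":0,"spin":0},{"fingers":-1,"dx":0,"dy":0,"dz":0,"spin":0}]'
python3 look.py w5; python3 - <<'E'
from h import *
T=np.array(arm.camera_params("wrist")["T_tool_cam"])
print(arm.get_state()["qpos"].round(3))
K=np.array(arm.camera_params("wrist")["camera_matrix"])
for n in("w1","w4","w5"):
    d=np.load(n+".npz")["d"]; Q=cloud(d,(K,T[:3,:3],T[:3,3]))*1000
    m=(d>0.02)&(Q[...,2]<30)&(abs(Q[...,1])<90)&(abs(Q[...,0])<60)
    q=Q[m]; print(n,len(q),"minpos",q.min(0).round() if len(q) else "")
    for z in range(-80,30,10):
        s=q[(q[:,2]>=z)&(q[:,2]<z+10)]
        if len(s): print(z,"n",len(s),"y",s[:,1].min().round(),s[:,1].max().round(),"x",s[:,0].min().round(),s[:,0].max().round())
E
```

```text
time: 5.5
tool_pos: [0.5445, -0.164, 0.1897]
ee_rot: [-3.137, 0.114, 0.008]
ft_force: [-0.2, -0.3, 0.0]
opening: 0.0
grasp_force: 0.0
t 5.5 cur press [-297.8   -6.8] z 189.7 yaw rel -90.17 F [-0.2 -0.3  0. ] open 0.0
spin -0.003 then d cm [ 10.31 -13.28  -1.06] M z [-0.0052  0.0024 -1.    ]
mat [   47   185   193   125 20405] ((-176.9815216064453, 2.0856170654296875), (82.19493865966797, 125.21493530273438), 85.86261749267578)
bed [    0   101   269   233 35418] ((-132.94284057617188, 0.1540374755859375), (190.4707489013672, 233.05194091796875), 89.84644317626953)
[-0.443  0.253  1.614  0.     1.279  1.199]
w1 45474 minpos [-14. -75. -69.]
-70 n 9626 y -69.0 66.0 x 6.0 17.0
-60 n 11718 y -75.0 74.0 x -6.0 17.0
-50 n 13429 y -75.0 74.0 x -14.0 14.0
-40 n 2858 y -72.0 71.0 x -4.0 13.0
-30 n 2739 y -57.0 56.0 x -13.0 11.0
-20 n 2524 y -57.0 56.0 x -14.0 10.0
-10 n 1957 y -57.0 56.0 x -13.0 10.0
0 n 623 y -50.0 49.0 x -13.0 10.0
w4 47052 minpos [-15. -63. -70.]
-70 n 8306 y -63.0 63.0 x 6.0 17.0
-60 n 12451 y -63.0 61.0 x -2.0 17.0
-50 n 7669 y -60.0 59.0 x -15.0 17.0
-40 n 10717 y -57.0 55.0 x -14.0 13.0
-30 n 2796 y -52.0 52.0 x -13.0 13.0
-20 n 1823 y -36.0 35.0 x -13.0 11.0
-10 n 1597 y -36.0 35.0 x -13.0 11.0
0 n 1296 y -35.0 35.0 x -13.0 10.0
10 n 397 y -33.0 33.0 x -13.0 10.0
w5 47579 minpos [-14. -60. -69.]
-70 n 8307 y -60.0 58.0 x 6.0 17.0
-60 n 13658 y -57.0 56.0 x -6.0 17.0
-50 n 8445 y -49.0 48.0 x -13.0 16.0
-40 n 10193 y -41.0 40.0 x -14.0 13.0
-30 n 3031 y -34.0 32.0 x -14.0 13.0
-20 n 1515 y -14.0 13.0 x -13.0 10.0
-10 n 1187 y -14.0 13.0 x 4.0 10.0
0 n 943 y -14.0 13.0 x 4.0 10.0
10 n 300 y -14.0 12.0 x 4.0 10.0
```

```bash
python3 - <<'E'
from h import *
T=np.array(arm.camera_params("wrist")["T_tool_cam"]);K=np.array(arm.camera_params("wrist")["camera_matrix"])
for n in("w1","w5"):
    d=np.load(n+".npz")["d"]; Q=cloud(d,(K,T[:3,:3],T[:3,3]))*1000
    q=Q[(d>0.02)&(Q[...,2]<30)&(abs(Q[...,1])<90)&(abs(Q[...,0])<60)]
    print(n,[(z,abs(q[(q[:,2]>=z)&(q[:,2]<z+3)][:,1]).max().round()) for z in range(-54,21,3) if ((q[:,2]>=z)&(q[:,2]<z+3)).any()])
E
```

```text
w1 [(-54, np.float64(75.0)), (-51, np.float64(75.0)), (-48, np.float64(75.0)), (-45, np.float64(75.0)), (-42, np.float64(74.0)), (-39, np.float64(70.0)), (-36, np.float64(62.0)), (-33, np.float64(51.0)), (-30, np.float64(56.0)), (-27, np.float64(57.0)), (-24, np.float64(57.0)), (-21, np.float64(57.0)), (-18, np.float64(57.0)), (-15, np.float64(57.0)), (-12, np.float64(57.0)), (-9, np.float64(57.0)), (-6, np.float64(56.0)), (-3, np.float64(56.0)), (0, np.float64(50.0)), (3, np.float64(48.0)), (6, np.float64(44.0))]
w5 [(-54, np.float64(52.0)), (-51, np.float64(50.0)), (-48, np.float64(48.0)), (-45, np.float64(45.0)), (-42, np.float64(43.0)), (-39, np.float64(41.0)), (-36, np.float64(38.0)), (-33, np.float64(36.0)), (-30, np.float64(34.0)), (-27, np.float64(32.0)), (-24, np.float64(21.0)), (-21, np.float64(15.0)), (-18, np.float64(7.0)), (-15, np.float64(14.0)), (-12, np.float64(14.0)), (-9, np.float64(14.0)), (-6, np.float64(14.0)), (-3, np.float64(14.0)), (0, np.float64(14.0)), (3, np.float64(14.0)), (6, np.float64(14.0)), (9, np.float64(14.0)), (12, np.float64(12.0)), (15, np.float64(7.0))]
```

Fully open, the finger's back is flat 57 mm ahead of the TCP, and the linkage bulges 18 mm more from 36 mm above it. I'll push low from behind until about 20 mm short of home, then raise about 14 mm so the platen edge stays clear, and finish there.

```bash
python3 -m handwheel '[{"fingers":1,"dx":-0.4,"dy":1.5,"dz":0,"spin":-0.003},{"fingers":1,"dx":0,"dy":0,"dz":1,"spin":0},{"fingers":1,"dx":0,"dy":0,"dz":1,"spin":0},{"fingers":1,"dx":0,"dy":0,"dz":3,"spin":0},{"fingers":1,"dx":0,"dy":0,"dz":3,"spin":0},{"fingers":1,"dx":0,"dy":0,"dz":3,"spin":0},{"fingers":1,"dx":0,"dy":0,"dz":3,"spin":0},{"fingers":1,"dx":0,"dy":0,"dz":1.3,"spin":0},{"fingers":1,"dx":0,"dy":0,"dz":0,"spin":0},{"fingers":1,"dx":0,"dy":0,"dz":0,"spin":0}]'
python3 - <<'E'
from h import *
plan(-.295,-.003,.037,-90)
E
```

```text
time: 6.38
tool_pos: [0.5418, -0.1767, 0.0382]
ee_rot: [-3.139, 0.102, 0.004]
ft_force: [0.0, 0.0, 0.6]
opening: 0.997
grasp_force: 0.0
t 6.38 cur press [-310.6   -4.9] z 38.2 yaw rel -89.74 F [0.  0.  0.6] open 1.0
spin 0.0046 then d cm [-0.19 -1.56  0.12] M z [-0.0023  0.0014 -1.    ]
```

```bash
python3 -m handwheel '[{"fingers":1,"dx":-0.2,"dy":-0.6,"dz":0.1,"spin":0.005},{"fingers":1,"dx":0,"dy":-0.6,"dz":0,"spin":0},{"fingers":1,"dx":0,"dy":-0.4,"dz":0,"spin":0},{"fingers":1,"dx":0,"dy":-0.4,"dz":0,"spin":0},{"fingers":1,"dx":0,"dy":-0.4,"dz":0,"spin":0},{"fingers":1,"dx":0,"dy":-0.4,"dz":0,"spin":0},{"fingers":1,"dx":0,"dy":-0.4,"dz":0,"spin":0},{"fingers":1,"dx":0,"dy":-0.4,"dz":0,"spin":0},{"fingers":1,"dx":0,"dy":-0.4,"dz":0,"spin":0},{"fingers":1,"dx":0,"dy":-0.4,"dz":0,"spin":0},{"fingers":1,"dx":0,"dy":-0.4,"dz":0,"spin":0},{"fingers":1,"dx":0,"dy":-0.4,"dz":0,"spin":0}]'
python3 plate.py c
```

```text
time: 7.38
tool_pos: [0.5438, -0.1255, 0.0382]
ee_rot: [3.14, -0.112, -0.0]
ft_force: [-0.3, -3.9, 2.6]
opening: 0.996
grasp_force: 2.0
t 7.38 cur press [-259.4   -3.4] z 38.2 yaw rel -90.07 F [-0.3 -3.9  2.6] open 1.0
spin -0.0013 then d cm [ 5.01 -8.74 -0.28] M z [-3.e-04 -1.e-04 -1.e+00]
scene 1285 [-147.5    2.1] [ 88.4 136.7] 88.66
scene 8 [-47.5 -40.4] [14.2  2.8] 1.99
side 1190 [-143.8    7.4] [140.9  84. ] 0.76
side 35 [  3.7 -66.9] [ 8.7 14.7] 37.97
```

```bash
python3 -m handwheel '[{"fingers":1,"dx":0,"dy":-0.4,"dz":0,"spin":0},{"fingers":1,"dx":0,"dy":-0.4,"dz":0,"spin":0},{"fingers":1,"dx":0,"dy":-0.4,"dz":0,"spin":0},{"fingers":1,"dx":0,"dy":-0.4,"dz":0,"spin":0},{"fingers":1,"dx":0,"dy":-0.4,"dz":0,"spin":0},{"fingers":1,"dx":0,"dy":-0.4,"dz":0,"spin":0},{"fingers":1,"dx":0,"dy":-0.4,"dz":0,"spin":0},{"fingers":1,"dx":0,"dy":-0.4,"dz":0,"spin":0},{"fingers":1,"dx":0,"dy":-0.4,"dz":0,"spin":0}]'
python3 plate.py d
```

```text
time: 8.23
tool_pos: [0.5464, -0.0895, 0.0384]
ee_rot: [3.14, -0.112, 0.0]
ft_force: [0.2, -3.8, 2.4]
opening: 1.001
grasp_force: 1.9
t 8.23 cur press [-223.3   -3.5] z 38.4 yaw rel -90.08 F [ 0.2 -3.8  2.4] open 1.0
spin -0.0013 then d cm [ 5.   -5.13 -0.26] M z [ 0. -0. -1.]
scene 1169 [-109.2   -0.5] [ 87.5 142.1] 89.93
scene 13 [-267.4   -7.3] [ 3.7 23.4] 0.95
side 855 [-121.9    6.8] [ 82.8 105.7] 89.75
side 35 [  3.7 -66.9] [ 7.1 14.6] 40.22
```

```bash
python3 -m handwheel '[{"fingers":1,"dx":0,"dy":-0.4,"dz":0,"spin":0},{"fingers":1,"dx":0,"dy":-0.4,"dz":0,"spin":0},{"fingers":1,"dx":0,"dy":-0.4,"dz":0,"spin":0},{"fingers":1,"dx":0,"dy":-0.4,"dz":0,"spin":0},{"fingers":1,"dx":0,"dy":-0.4,"dz":0,"spin":0},{"fingers":1,"dx":0,"dy":-0.4,"dz":0,"spin":0},{"fingers":1,"dx":0,"dy":-0.4,"dz":0,"spin":0},{"fingers":1,"dx":0,"dy":-0.4,"dz":0,"spin":0},{"fingers":1,"dx":0,"dy":-0.4,"dz":0,"spin":0},{"fingers":1,"dx":0,"dy":-0.4,"dz":0,"spin":0},{"fingers":1,"dx":0,"dy":-0.4,"dz":0,"spin":0},{"fingers":1,"dx":0,"dy":-0.4,"dz":0,"spin":0}]'
python3 - <<'E'
from h import *
plan(-.145,0,.038,-90)
im,d,c=grab("side");save("s2.png",cv2.resize(im[220:380,220:420],(800,640))[:600])
E
```

```text
time: 9.33
tool_pos: [0.5502, -0.0418, 0.0384]
ee_rot: [3.139, -0.112, 0.001]
ft_force: [1.5, -3.1, 0.0]
opening: 0.999
grasp_force: 1.3
t 9.33 cur press [-175.5   -3.9] z 38.4 yaw rel -90.09 F [ 1.5 -3.1  0. ] open 1.0
spin -0.0015 then d cm [-0.39 -3.05  0.04] M z [ 7.e-04 -2.e-04 -1.e+00]
```

View pics/s2.png

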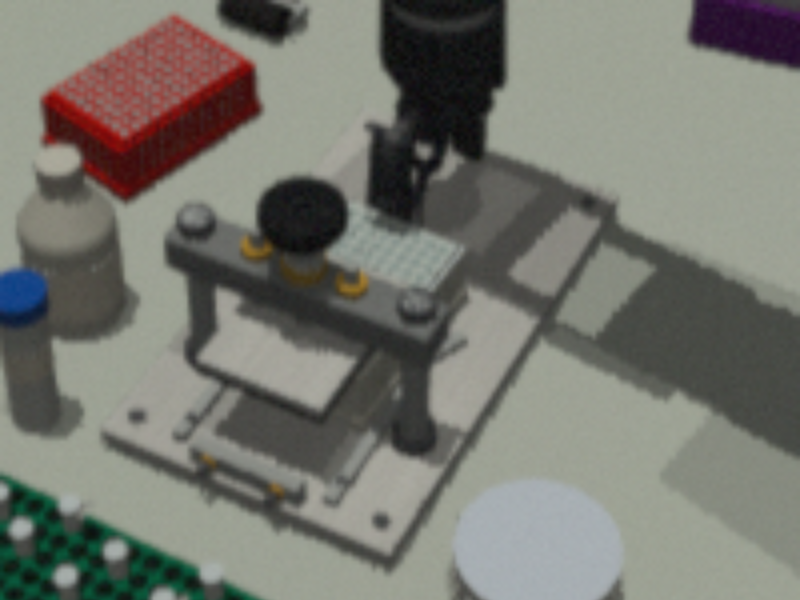

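The crop shows the plate (400,245) straight between the rails and going under the platen, with the finger behind it at (395,175). I'll push 30 mm more, back off slightly, raise 14 mm, and re-contact for the last stretch.

```bash
python3 -m handwheel '[{"fingers":1,"dx":0,"dy":-0.4,"dz":0,"spin":0},{"fingers":1,"dx":0,"dy":-0.4,"dz":0,"spin":0},{"fingers":1,"dx":0,"dy":-0.4,"dz":0,"spin":0},{"fingers":1,"dx":0,"dy":-0.4,"dz":0,"spin":0},{"fingers":1,"dx":0,"dy":-0.4,"dz":0,"spin":0},{"fingers":1,"dx":0,"dy":-0.4,"dz":0,"spin":0},{"fingers":1,"dx":0,"dy":-0.3,"dz":0,"spin":0},{"fingers":1,"dx":0,"dy":0,"dz":0,"spin":0}]'
python3 -m handwheel '[{"fingers":1,"dx":0,"dy":0.4,"dz":0,"spin":0},{"fingers":1,"dx":-0.4,"dy":0.2,"dz":0,"spin":0},{"fingers":1,"dx":0,"dy":0,"dz":-0.7,"spin":0},{"fingers":1,"dx":0,"dy":0,"dz":-0.7,"spin":0},{"fingers":1,"dx":0,"dy":0,"dz":0,"spin":0}]'
python3 - <<'E'
from h import *
plan(-.119,0,.052,-90)
E
```

```text
time: 10.05
tool_pos: [0.5514, -0.0142, 0.0382]
ee_rot: [-3.139, 0.111, 0.001]
ft_force: [1.3, -0.7, -0.5]
opening: 1.001
grasp_force: 0.3
time: 10.47
tool_pos: [0.5483, -0.021, 0.054]
ee_rot: [3.139, -0.112, 0.004]
ft_force: [0.4, -1.0, 0.1]
opening: 1.001
grasp_force: 0.0
t 10.47 cur press [-154.9   -0.6] z 54.0 yaw rel -90.1 F [ 0.4 -1.   0.1] open 1.0
spin -0.0017 then d cm [-0.06 -3.59  0.2 ] M z [ 2.6e-03 -3.0e-04 -1.0e+00]
```

```bash
python3 -m handwheel '[{"fingers":1,"dx":0,"dy":-0.3,"dz":0.1,"spin":0},{"fingers":1,"dx":0,"dy":-0.3,"dz":0,"spin":0},{"fingers":1,"dx":0,"dy":-0.3,"dz":0,"spin":0},{"fingers":1,"dx":0,"dy":-0.3,"dz":0,"spin":0},{"fingers":1,"dx":0,"dy":-0.3,"dz":0,"spin":0},{"fingers":1,"dx":0,"dy":-0.3,"dz":0,"spin":0},{"fingers":1,"dx":0,"dy":-0.3,"dz":0,"spin":0},{"fingers":1,"dx":0,"dy":-0.3,"dz":0,"spin":0},{"fingers":1,"dx":0,"dy":-0.3,"dz":0,"spin":0},{"fingers":1,"dx":0,"dy":-0.3,"dz":0,"spin":0}]'
python3 -m handwheel '[{"fingers":1,"dx":0,"dy":-0.1,"dz":0,"spin":0},{"fingers":1,"dx":0,"dy":-0.1,"dz":0,"spin":0},{"fingers":1,"dx":0,"dy":0,"dz":0,"spin":0}]'
python3 plate.py e
```

```text
time: 11.3
tool_pos: [0.5496, 0.0093, 0.0514]
ee_rot: [3.139, -0.112, 0.0]
ft_force: [-0.2, -3.6, 2.0]
opening: 0.999
grasp_force: 1.6
time: 11.55
tool_pos: [0.5497, 0.0114, 0.0513]
ee_rot: [-3.139, 0.112, -0.0]
ft_force: [0.7, -1.8, 1.5]
opening: 1.004
grasp_force: 1.0
t 11.55 cur press [-122.5    0.2] z 51.3 yaw rel -90.07 F [ 0.7 -1.8  1.5] open 1.0
spin -0.0013 then d cm [5.37 4.95 1.03] M z [ 3.e-04  2.e-04 -1.e+00]
scene 202 [-53.1 -21.2] [42.8 82.8] 41.55
scene 101 [ 51.9 -11.1] [89.2 33.9] 65.17
side 347 [20.1  2.7] [81.3 83.6] 0.73
side 40 [-164.1    1.8] [22.   8.3] 81.96
```

```bash
for i in 1 ; do python3 -m handwheel '[{"fingers":1,"dx":0,"dy":-0.1,"dz":0,"spin":0},{"fingers":1,"dx":0,"dy":-0.1,"dz":0,"spin":0},{"fingers":1,"dx":0,"dy":0,"dz":0,"spin":0}]'; python3 -m handwheel '[{"fingers":1,"dx":0,"dy":-0.1,"dz":0,"spin":0},{"fingers":1,"dx":0,"dy":0,"dz":0,"spin":0}]'; done
```

```text
time: 11.9
tool_pos: [0.5498, 0.0131, 0.0513]
ee_rot: [3.14, -0.112, 0.0]
ft_force: [0.4, -1.5, 0.7]
opening: 1.004
grasp_force: 1.3
time: 12.07
tool_pos: [0.5498, 0.0136, 0.0513]
ee_rot: [3.138, -0.111, -0.0]
ft_force: [0.3, -4.7, 2.6]
opening: 1.0
grasp_force: 2.4
```

```bash
python3 -m handwheel '[{"fingers":1,"dx":0,"dy":-0.1,"dz":0,"spin":0},{"fingers":1,"dx":0,"dy":0,"dz":0,"spin":0}]'; python3 -m handwheel '[{"fingers":1,"dx":0,"dy":-0.1,"dz":0,"spin":0},{"fingers":1,"dx":0,"dy":0,"dz":0,"spin":0}]'; python3 plate.py f
```

```text
time: 12.23
tool_pos: [0.5498, 0.0136, 0.0514]
ee_rot: [3.137, -0.111, -0.001]
ft_force: [-1.1, -8.4, 2.6]
opening: 1.003
grasp_force: 4.0
time: 12.4
tool_pos: [0.5498, 0.0137, 0.0515]
ee_rot: [3.135, -0.11, -0.001]
ft_force: [-0.6, -10.8, 3.0]
opening: 1.0
grasp_force: 5.6
t 12.4 cur press [-120.1    0.3] z 51.5 yaw rel -90.02 F [ -0.6 -10.8   3. ] open 1.0
spin -0.0004 then d cm [5.38 5.18 1.07] M z [-7.0e-04 -4.4e-03 -1.0e+00]
scene 188 [-52.4 -23.5] [41.6 79.4] 42.54
scene 121 [53.5 -8.8] [87.7 35.4] 64.95
side 371 [21.4  3.3] [83.1 82.6] 0.02
side 41 [-163.     2.8] [ 8.9 20.8] 6.03
```

The force rose to 10.8 N with no further motion at TCP x = -120 (expected -119), so the plate is home. Backing off, lifting and closing the fingers to go above the knob.

```bash
python3 -m handwheel '[{"fingers":1,"dx":0,"dy":0.3,"dz":0,"spin":0},{"fingers":1,"dx":0,"dy":0.5,"dz":0,"spin":0},{"fingers":1,"dx":0,"dy":2,"dz":0,"spin":0},{"fingers":1,"dx":0,"dy":2,"dz":0,"spin":0},{"fingers":1,"dx":0,"dy":0,"dz":-4,"spin":0},{"fingers":1,"dx":0,"dy":0,"dz":-4,"spin":0},{"fingers":-1,"dx":0,"dy":0,"dz":-4,"spin":0},{"fingers":-1,"dx":0,"dy":0,"dz":-4,"spin":0},{"fingers":-1,"dx":0,"dy":0,"dz":-4,"spin":0},{"fingers":-1,"dx":0,"dy":0,"dz":0,"spin":0},{"fingers":-1,"dx":0,"dy":0,"dz":0,"spin":0}]'
python3 plate.py g; python3 - <<'E'
from h import *
im,d,c=grab("side");save("s3.png",cv2.resize(im[220:380,220:420],(800,640))[:600])
f=d;P=cloud(d,c);Q=w2p(P);m=(d>0)&(P[...,2]>.168)&(P[...,2]<.18)&(np.hypot(Q[...,0],Q[...,1])<.04);print("knob",Q[m].mean(0)*1000,P[m][:,2].mean())
plan(0,0,.22,-90)
E
```

```text
time: 13.42
tool_pos: [0.5483, -0.0316, 0.2547]
ee_rot: [3.14, -0.111, 0.011]
ft_force: [-0.2, -0.2, -1.0]
opening: 0.299
grasp_force: 0.0
t 13.42 cur press [-165.4   -1.4] z 254.7 yaw rel -90.05 F [-0.2 -0.2 -1. ] open 0.3
spin -0.0008 then d cm [ 5.06  0.67 21.41] M z [ 7.e-03 -4.e-04 -1.e+00]
scene 173 [-54.7 -11.2] [44.1 93.8] 29.84
scene 117 [54.4 -7.7] [89.6 35.8] 65.21
side 368 [23.3  2.7] [78.7 84.7] 0.74
side 37 [  2.8 -67.1] [ 7.8 14.5] 43.96
knob [1.98945314 1.06883125] 0.17231095039188188
t 13.57 cur press [-165.2    1.8] z 249.1 yaw rel -90.06 F [ 0.3  0.3 -0.3] open 0.02
spin -0.0011 then d cm [  0.19 -16.52   2.93] M z [-0.004   0.0015 -1.    ]
```

View pics/s3.png

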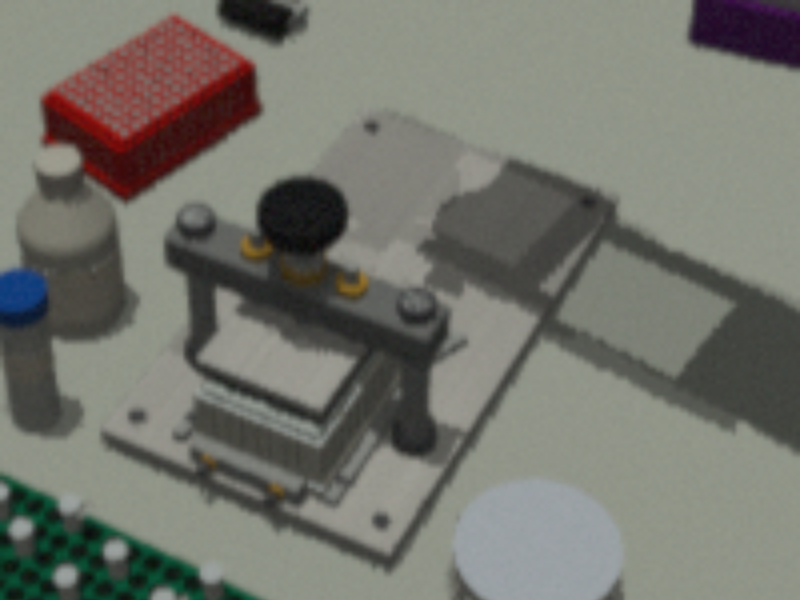

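The crop shows the plate home behind the rear stop (290,430) and under the raised platen, knob up at (300,215). Now going above the knob.

```bash
python3 -m handwheel '[{"fingers":-1,"dx":0,"dy":-3.3,"dz":0,"spin":0},{"fingers":-1,"dx":0,"dy":-3.3,"dz":0,"spin":0},{"fingers":-1,"dx":0,"dy":-3.3,"dz":0,"spin":0},{"fingers":-1,"dx":0,"dy":-3.3,"dz":0,"spin":0},{"fingers":-1,"dx":0,"dy":-3.3,"dz":0,"spin":0},{"fingers":-1,"dx":0,"dy":0,"dz":2,"spin":0},{"fingers":-1,"dx":0,"dy":0,"dz":2,"spin":0},{"fingers":-1,"dx":0,"dy":0,"dz":0.8,"spin":0},{"fingers":-1,"dx":0,"dy":0,"dz":0,"spin":0},{"fingers":-1,"dx":0,"dy":0,"dz":0,"spin":0}]'
python3 - <<'E'
from h import *
plan(0,0,.192,-90)
E
```

```text
time: 14.4
tool_pos: [0.5572, 0.1325, 0.2015]
ee_rot: [3.139, -0.113, -0.006]
ft_force: [-0.3, 0.8, 0.1]
opening: 0.001
grasp_force: 0.0
t 14.4 cur press [-1.1  1.2] z 201.5 yaw rel -90.11 F [-0.3  0.8  0.1] open 0.0
spin -0.0019 then d cm [ 0.13 -0.11  0.95] M z [-4.e-03 -2.e-04 -1.e+00]
```

```bash
python3 -m handwheel '[{"fingers":-1,"dx":0.1,"dy":0,"dz":0.3,"spin":0},{"fingers":-1,"dx":0,"dy":0,"dz":0.3,"spin":0},{"fingers":-1,"dx":0,"dy":0,"dz":0.2,"spin":0},{"fingers":-1,"dx":0,"dy":0,"dz":0.2,"spin":0},{"fingers":-1,"dx":0,"dy":0,"dz":0.2,"spin":0},{"fingers":-1,"dx":0,"dy":0,"dz":0,"spin":0}]'; python3 -m handwheel '[{"fingers":-1,"dx":0,"dy":0,"dz":0.1,"spin":0},{"fingers":-1,"dx":0,"dy":0,"dz":0.1,"spin":0},{"fingers":-1,"dx":0,"dy":0,"dz":0,"spin":0}]'
```

```text
time: 14.9
tool_pos: [0.5596, 0.1325, 0.1914]
ee_rot: [3.14, -0.112, 0.001]
ft_force: [-0.5, -1.3, 0.8]
opening: -0.002
grasp_force: 0.7
time: 15.15
tool_pos: [0.5595, 0.1326, 0.1896]
ee_rot: [3.139, -0.112, 0.001]
ft_force: [-0.5, -0.0, 1.8]
opening: 0.002
grasp_force: 1.0
```

Contact is made with the knob starting down. I'll press on in small steps.

```bash
python3 -m handwheel '[{"fingers":-1,"dx":0,"dy":0,"dz":0.15,"spin":0},{"fingers":-1,"dx":0,"dy":0,"dz":0.15,"spin":0},{"fingers":-1,"dx":0,"dy":0,"dz":0.1,"spin":0},{"fingers":-1,"dx":0,"dy":0,"dz":0,"spin":0}]'; python3 -m handwheel '[{"fingers":-1,"dx":0,"dy":0,"dz":0.1,"spin":0},{"fingers":-1,"dx":0,"dy":0,"dz":0.05,"spin":0},{"fingers":-1,"dx":0,"dy":0,"dz":0,"spin":0}]'
```

```text
time: 15.48
tool_pos: [0.5596, 0.1326, 0.1871]
ee_rot: [3.139, -0.112, 0.001]
ft_force: [-4.0, -1.2, 10.8]
opening: 0.001
grasp_force: 4.9
time: 15.73
tool_pos: [0.5596, 0.1326, 0.187]
ee_rot: [3.139, -0.111, 0.002]
ft_force: [-6.5, -1.8, 15.6]
opening: -0.006
grasp_force: 8.0
```

15.6 N on the mat. Holding for a second, then releasing gently.

```bash
python3 -m handwheel '[{"fingers":-1,"dx":0,"dy":0,"dz":0,"spin":0},{"fingers":-1,"dx":0,"dy":0,"dz":0,"spin":0},{"fingers":-1,"dx":0,"dy":0,"dz":0,"spin":0},{"fingers":-1,"dx":0,"dy":0,"dz":0,"spin":0},{"fingers":-1,"dx":0,"dy":0,"dz":0,"spin":0},{"fingers":-1,"dx":0,"dy":0,"dz":0,"spin":0},{"fingers":-1,"dx":0,"dy":0,"dz":0,"spin":0},{"fingers":-1,"dx":0,"dy":0,"dz":0,"spin":0},{"fingers":-1,"dx":0,"dy":0,"dz":0,"spin":0},{"fingers":-1,"dx":0,"dy":0,"dz":0,"spin":0},{"fingers":-1,"dx":0,"dy":0,"dz":0,"spin":0},{"fingers":-1,"dx":0,"dy":0,"dz":0,"spin":0}]'; python3 -m handwheel '[{"fingers":-1,"dx":0,"dy":0,"dz":-0.2,"spin":0},{"fingers":-1,"dx":0,"dy":0,"dz":-0.2,"spin":0},{"fingers":-1,"dx":0,"dy":0,"dz":-0.2,"spin":0},{"fingers":-1,"dx":0,"dy":0,"dz":-0.2,"spin":0},{"fingers":-1,"dx":0,"dy":0,"dz":-0.2,"spin":0},{"fingers":-1,"dx":0,"dy":0,"dz":-0.4,"spin":0},{"fingers":-1,"dx":0,"dy":0,"dz":-1,"spin":0},{"fingers":-1,"dx":0,"dy":0,"dz":-3,"spin":0},{"fingers":-1,"dx":0,"dy":0,"dz":-3,"spin":0},{"fingers":-1,"dx":0,"dy":0,"dz":0,"spin":0},{"fingers":-1,"dx":0,"dy":0,"dz":0,"spin":0},{"fingers":-1,"dx":0,"dy":0,"dz":0,"spin":0}]'
python3 plate.py h; python3 - <<'E'
from h import *
im,d,c=grab("side");save("s4.png",cv2.resize(im[220:380,220:420],(800,640))[:600])
P=cloud(d,c);Q=w2p(P);m=(d>0)&(P[...,2]>.155)&(P[...,2]<.18)&(np.hypot(Q[...,0],Q[...,1])<.02);print("knob",Q[m].mean(0)*1000,np.median(P[m][:,2]))
E
```

```text
time: 16.73
tool_pos: [0.5596, 0.1326, 0.187]
ee_rot: [3.139, -0.111, 0.002]
ft_force: [-6.4, -2.4, 16.2]
opening: -0.004
grasp_force: 7.9
time: 17.73
tool_pos: [0.5591, 0.1328, 0.268]
ee_rot: [-3.139, 0.112, 0.0]
ft_force: [-0.4, -0.1, -0.6]
opening: -0.001
grasp_force: 0.0
t 17.73 cur press [-0.6 -0.6] z 268.0 yaw rel -90.07 F [-0.4 -0.1 -0.6] open -0.0
spin -0.0013 then d cm [ 5.29 17.14 22.69] M z [ 0.e+00  2.e-04 -1.e+00]
scene 182 [-38.1  -4.1] [85.6 49.6] 88.66
scene 120 [43.8 -1.4] [85.7 37.8] 83.4
side 372 [22.7  3.5] [82.  80.8] 89.95
side 33 [  3.9 -65.9] [ 6.8 15.3] 48.68
knob [0.10063959 0.35380833] 0.17277719764488342
```

View pics/s4.png

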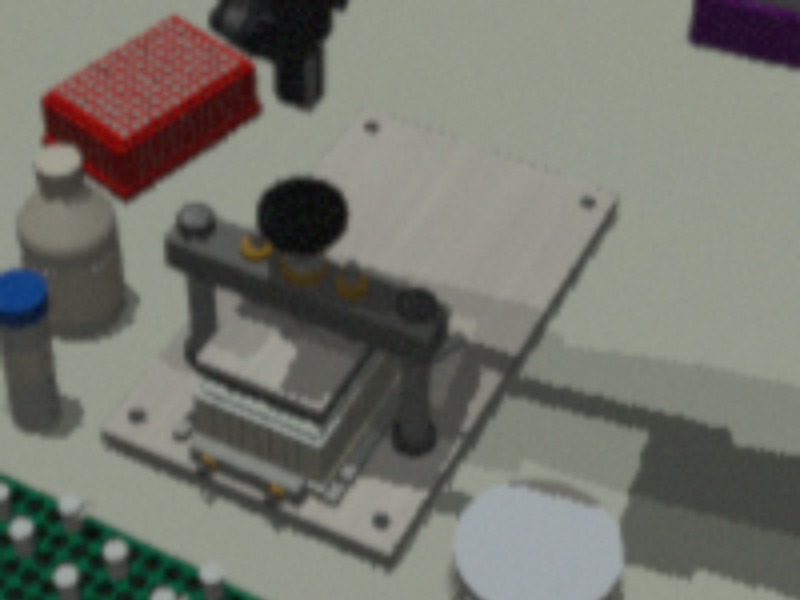

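The crop shows the plate still home (290,430), the knob back up at (300,215) with its top measured at 172.8 mm, and the gripper clear at (300,80). Handing in.

```bash
python3 -c "
from rig import arm
print(arm.close_job())"
```

```text
the job is handed in; nothing more can be done
None
```

The job is handed in at about 18 s of robot time: the plate was pushed home against the rear stop, the mat pressed with about 16 N for just over a second, and the knob is back up (top measured at 172.8 mm), with the gripper clear; the hand-in gave no verdict.

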